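# Latch check before loading the test jig

### The job

Before touching the loaded circuit board, feel whether the test jig's spring latch works: push its rubber cap straight down until it clicks in and stays down, raising the push to about 12 N if it has to, holding that for a moment, and never going above 20 N. If the latch clicks in, lay the board flat, fully down in the jig's nest; if it has not clicked by about 12 N it is too stiff, so let go of it and lay the board flat in the grey tray instead. Do not shift or topple the other things on the bench.

Things in the scene. Friction and masses are not known exactly. Their poses are not given: they have to be found in the camera images.
- jig: Board test jig fixed to the bench: grey base 110 (x) x 200 (y) x 30 mm high with the nest on its -y half and the spring latch on its +y half. Origin at the centre of its underside, z up.
- nest (a point): Centre of the floor of the jig's nest, a flat pocket 70 (along jig x) x 54 mm (along jig y) with rims 7 mm high and 12 mm thick, open at the top; the floor is 30 mm above the bench and the point has the jig's axes. A board lying flat in it has its underside at this height.
- latch_top (a point): Centre of the top face of the latch's black rubber cap, 36 x 36 mm, 66 mm above the bench at rest, 65 mm to the jig's +y side of its centre; it moves with the cap. The cap gives about 1 mm per 5 N under the finger, on top of the plunger travel. It is pushed straight down.
- latch (a joint): Travel of the latch plunger under its cap in m: 0 up (at rest), 0.008 fully down. A healthy latch resists with a force that rises to its release force, between 5 and 9 N, about 3 mm down, then fades to nothing by 6 mm, from where it snaps by itself to 0.008 and stays there with no push; let go before that, it springs back to 0. A stiff latch resists by about 23 N per mm, has no such give below 20 N, and springs back to 0 when let go. Which kind it is can only be felt.
- latch_cap: The rubber cap of the latch (the part that is pushed), 36 x 36 x 6 mm; origin at the centre of its underside.
- keeper_tip (a point): End of the dark steel keeper bar (16 mm wide, 5 mm thick, 1.5 mm above the nest's rim) that reaches 12 mm over the nest from the latch side and stops a board from going in; a clicked latch has drawn it back about 14 mm, clear of the nest.
- board: The loaded circuit board: blue plate 66 (x) x 50 (y) x 4 mm, 80 g, with a transformer block 30 (x) x 24 (y) mm standing on its centre, top 36 mm above the underside, taken across x or y; small parts up to 10 mm above the plate lie along the two long edges, beyond 15 mm from the centre line in y. Origin at the centre of the underside, z up. In the nest its x lies along the jig's x, either way round.
- tray: Grey open set-aside tray fixed to the bench, 140 (x) x 120 (y) x 25 mm high, walls 4 mm. Origin at the centre of its underside.
- tray_in (a point): Centre of the inner floor of the tray, 4 mm above the bench.
- tin: Bystander: round metal tin, 48 mm across, 18 mm high. Origin at its underside.
- eraser: Bystander: white block, 45 x 28 x 18 mm. Origin at its underside.
- blank: Bystander: bare green circuit board without parts, 90 x 60 x 4 mm. Origin at its underside.
- spool: Bystander: grey solder spool standing on end, 54 mm across, 38 mm high. Origin at its underside.
- screwdriver: Bystander: screwdriver lying flat. Origin at its underside (screwdriver: near its middle).
- bottle: Bystander: clear drinking bottle, 70 mm across, 210 mm high. Origin at its underside.
- stand: Bystander: soldering-iron stand: black base 90 x 60 mm with sponge and a wire coil, about 150 mm high. Origin at its underside.
There are look-alikes about, which are no part of the job. Leave any pink or purple look-alike of the board alone.

How it is judged (in metres and radians):
On the way:
1. with the board still untouched, the latch has clicked in or has been pushed with more than 10 N for 0.1 s ((value of joint latch above 0.007 m or contact force between anything else and latch_cap above 10 N) and distance of board from where it was at the start of the episode below 0.015 m), for 0.1 s.
At the end, for the whole second after the job is handed in: Latch clicked in (over 7 mm down) and board flat in the nest (within 4 mm each way, 2.5 mm in height, tilt 0.05 rad, square to 0.15 rad); or latch up (under 3 mm) and board flat on the tray floor (within 50 mm in x, 45 mm in y, 2.5 mm in height, tilt 0.05 rad). Board at rest (((value of joint latch above 0.007 m and x of board in the frame of nest between -0.004 and 0.004 m and y of board in the frame of nest between -0.004 and 0.004 m and z of board in the frame of nest between -0.003 and 0.0025 m and angle between board's own z axis and vertical below 0.05 rad and angle between the x axis of board and the x axis of jig, either way round below 0.15 rad) or (value of joint latch below 0.003 m and x of board in the frame of tray_in between -0.05 and 0.05 m and y of board in the frame of tray_in between -0.045 and 0.045 m and z of board in the frame of tray_in between -0.003 and 0.0025 m and angle between board's own z axis and vertical below 0.05 rad)) and linear speed of board below 0.02 m/s); the robot touches nothing.
It fails at once if the latch cap is pushed with more than 20 N (contact force between anything else and latch_cap above 20 N).
It fails at once if one of the other things on the bench is shifted by more than 30 mm or toppled (distance of any of tin, eraser, blank, spool, screwdriver, bottle, stand from where it was at the start of the episode above 0.03 m or angle between any of bottle, spool, stand's own z axis and vertical above 0.5 rad).
It also fails if it takes over 51 s, if anything falls off the work surface, if the arm or the gripper's body presses on something with over 40 N, if the wrist force passes 120 N, or if a joint passes its speed limit or range.

### The arm

A 6-joint arm with a two-finger parallel gripper is mounted at the origin on the work surface. World frame = base frame: x ahead of the robot, y to its left, z up, the work surface at z = 0. Lengths are in mm, angles in rad, forces in N, time in s.
With the tool pointing down it reaches from about 275 to 850 mm from the base axis. Payload 19 kg.
Tool frame: the origin (TCP) lies at the centre of the arm's flange, where the gripper is bolted on; the fingertips stand 173 mm ahead of it and the grasp point (between the pads) lies 155 mm ahead of it (bot.grip_point_offset is the distance from the TCP to the grasp point, in mm); z points along the fingers, y is the direction in which the jaws open and shut (so a half turn about z gives the same grasp; the last joint's range is limited). The gripper opens to 85 mm and grips with 20 to 120 N. Pads are 22 mm wide; open, the fingers measure 114 mm over their backs; the gripper's body (76 mm by 85 mm) begins 54 mm behind the grasp point. The pads swing forward as they close: fully open they stand 13 mm farther back than shut.
Start: joints at [1.1, 0.15, 1.437, -0, 1.554, -0.134], TCP at [190.031, 542.678, 404.667] pointing down, gripper open.
Joint ranges: [-2.8, 2.8], [-0.68, 2.1], [0.12, 2.68], [-1.39, 4.53], [0.16, 2.79], [-2.81, 2.81]. Speed limits (rad/s): [1.89, 1.89, 2.22, 3.01, 3.01, 3.01].

### API

Orientations are given as a unit quaternion [x, y, z, w].
In Python, from station import readout, snapshot, bot gives the robot as it stands. The module is installed in compiled form; this text tells all that it offers.
- The arm moves only by the tool step_arm, never from a script. Its argument "plan" is a list of rows, each a list of 5 numbers: the opening, from 0 (shut) to 1 (fully open), then the shift along the world's x, y, z in mm, then the turn about the world's z in degrees. A call has 1 to 20 rows; each row is the pose to reach, as a shift and turn from the pose measured when the call began; what a row does not reach only later rows make up. A row lasts 1/10 s, in which the tool goes at most 50 mm and 8.59 degrees, less where a joint would pass 70% of its speed; a pose out of reach is approached as far as the arm can. A call with a gripper value outside its range is refused whole. The fingers move at their own pace and stop on an object; "grip_force" is the grip in N (left out, the last holds). Time passes only in rows, so rows that repeat a pose let the fingers close. It gives the time, the measured TCP pose, the force and the opening at its end, in the units of the state.
- readout.observe(): the state, without advancing time (a new reading comes with each control period).
- snapshot(name): name is "scene" or "top" or "wrist"; returns a dict with "image" (384x512x3 uint8, red, green, blue), "z_map" (384x512 float32, mm along the optical axis (not along the pixel's ray), 0 where there is no reading), "K" (3x3 intrinsics, pixels), "world_to_cam" (4x4, takes a point from world to camera coordinates). Camera axes: x right, y up, looking along -z (the intrinsics and any distortion apply to the point x, -y, -z); pixel columns grow to the right and rows downward; lengths in mm; the calibration is good to about 2 mm. A picture is of the moment at which its call begins.
- bot.hand_in(): hands the job in, once; it reports no verdict.
The state is a dict: "time": time; "joints": joint angles; "qd": joint speeds; "joint_torque": joint torques, N m; "position": TCP position; "ee_rot": TCP orientation; "contact_force": force on the tool from outside, world axes, zero at the start; "moment": the same for the moment, N m; "grip_width": opening from 0.0 (shut) to 1.0 (fully open).
Only numpy, scipy, OpenCV 4.12 (cv2) and the standard library are available. Lean on these libraries where they do the work, as an engineer would, in place of code of your own. Each camera call takes 0.05 s, during which the arm holds its last target. There are 200 camera calls.

## Working session

There is one attempt and no reset: what is moved stays moved. The work goes in short steps, Python scripts to look and compute and a tool call to move; the robot and the scene stay as the last step left them, time stands still between calls to the robot, and variables do not carry over. Pictures are saved under pics/ and viewed, about 8 in all and at most 12, crops included, and the job is handed in when it is done.

Besides the shell and the picture viewer there is one more tool, called as name(argument=value, ...) on one line, values as JSON. step_arm: Moves the arm, as the interface text tells. Its arguments: {"type":"object","properties":{"plan":{"type":"array"},"grip_force":{"type":"number"}},"required":["plan"]}

```bash
mkdir -p pics
cat > h.py <<'E'
import numpy as np, cv2
from station import readout, snapshot, bot
def snap(n,f=None):
    s=snapshot(n)
    if f: cv2.imwrite(f'pics/{f}.png',s['image'][:,:,::-1])
    np.savez(f'{f or n}.npz',**{k:s[k] for k in('image','z_map','K','world_to_cam')})
    return s
def cloud(s):
    K=s['K'];h,w=s['z_map'].shape;u,v=np.meshgrid(np.arange(w),np.arange(h));z=s['z_map']
    c=np.stack([(u-K[0,2])/K[0,0]*z,-(v-K[1,2])/K[1,1]*z,-z,np.ones_like(z)],-1)
    return (c@np.linalg.inv(s['world_to_cam']).T)[...,:3]
def ray(s,u,v,zp):
    K=s['K'];M=np.linalg.inv(s['world_to_cam']);d=M[:3,:3]@np.array([(u-K[0,2])/K[0,0],-(v-K[1,2])/K[1,1],-1.]);o=M[:3,3]
    return o+d*(zp-o[2])/d[2]
E
python3 - <<'E'
from h import *
a=snap('top','top0');b=snap('scene','scene0')
cv2.imwrite('pics/both.png',cv2.resize(np.vstack([a['image'],b['image']])[:,:,::-1],None,fx=.78,fy=.78))
cv2.imwrite('pics/top0b.png',cv2.resize(a['image'][:,:,::-1],(784,588),interpolation=cv2.INTER_CUBIC))
print(readout.observe()); print(a['world_to_cam'],a['K'],b['world_to_cam'])
E
```

```text
{'time': 0.1, 'joints': array([ 1.10001213e+00,  1.50945352e-01,  1.43794649e+00,  7.31208436e-06,
        1.55379934e+00, -1.34004802e-01]), 'qd': array([-0.00010005,  0.00032064, -0.00046675,  0.00018516, -0.00266139,
       -0.00034381]), 'joint_torque': array([ 5.15345862e-03, -7.14371324e+01, -5.71803296e+01, -1.11208831e-04,
        6.78761062e-03, -4.53376344e-05]), 'position': array([190.01570879, 542.66645137, 404.14059202]), 'ee_rot': array([ 1.67595081e-01,  9.85855764e-01, -5.23251148e-04, -1.67063611e-04]), 'contact_force': array([-0.3752842 , -0.40620939,  0.45633166]), 'moment': array([ 0.01999077, -0.04376214,  0.0202896 ]), 'grip_width': 0.9965460031163215}
[[-8.85349395e-03 -9.99959831e-01  1.39681102e-03 -2.01081492e+01]
 [ 9.83577625e-01 -8.45661084e-03  1.80287386e-01 -5.54745958e+02]
 [-1.80268331e-01  2.97004535e-03  9.83612987e-01 -1.15079983e+03]
 [ 0.00000000e+00  0.00000000e+00  0.00000000e+00  1.00000000e+00]] [[408.43138296   0.         253.5975865 ]
 [  0.         408.43138296 192.94336994]
 [  0.           0.           1.        ]] [[ 8.30651602e-01  5.56737724e-01 -7.81172104e-03 -4.32748277e+02]
 [-4.13364084e-01  6.26016378e-01  6.61236440e-01  2.12184881e+02]
 [ 3.73025536e-01 -5.46028023e-01  7.50136886e-01 -1.61090600e+03]
 [ 0.00000000e+00  0.00000000e+00  0.00000000e+00  1.00000000e+00]]
```

View pics/top0b.png

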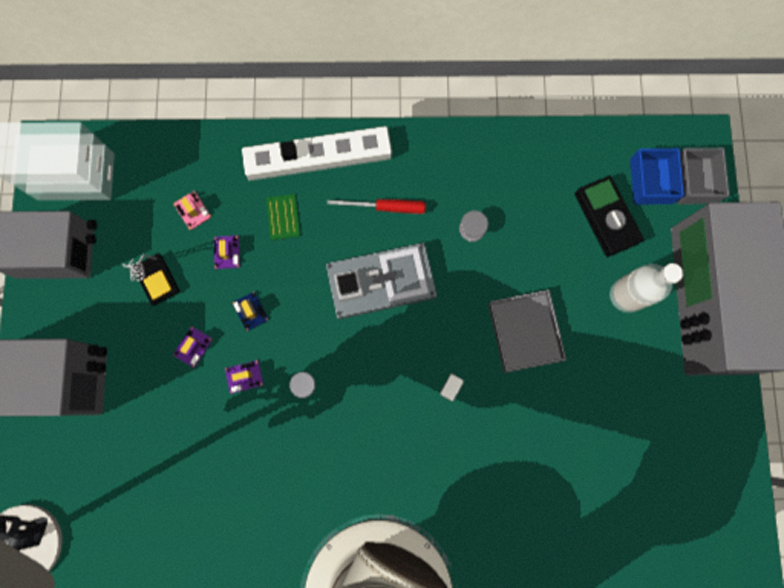

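View pics/scene0.png

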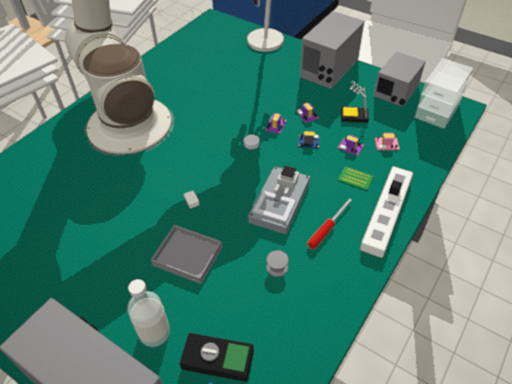

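The top view shows the jig at (381,280), with its black cap at (347,284) and the nest on the right. The tray is at (527,330). Board candidates, all in 784-px coordinates: blue (250,310), purple (227,252), (192,347) and (243,377), pink (192,210). The one with the blue plate fits the description. The next step is to measure it and confirm with a crop.

Run:
```python
from h import *
s=dict(np.load('top0.npz'));b=dict(np.load('scene0.npz'))
im=s['image'];P=cloud(s);hsv=cv2.cvtColor(im,cv2.COLOR_RGB2HSV)
f=784/512
for n,(u,v) in dict(board=(250,308),cap=(347,284),nest=(408,275),tray=(527,330),tin=(302,385),spool=(474,226),blank=(284,217),bottle=(640,290),stand=(155,280),table=(450,450)).items():
    print(n,P[int(v/f),int(u/f)].round(1))
# height-based contours
z=P[...,2]
def rect(mask,n,zp,win):
    m=np.zeros(z.shape,np.uint8);x0,y0,x1,y1=[int(t/f) for t in win];m[y0:y1,x0:x1]=mask[y0:y1,x0:x1]
    c=max(cv2.findContours(m,0,1)[0],key=cv2.contourArea)
    pts=np.array([ray(s,*p[0],zp)[:2] for p in c],np.float32)
    print(n,cv2.minAreaRect(pts))
R=im.astype(int)
rect((hsv[...,0]>100)&(hsv[...,0]<125)&(hsv[...,1]>90)&(hsv[...,2]>30),'blue',4,(230,285,275,335))
rect((hsv[...,0]>15)&(hsv[...,0]<35)&(hsv[...,1]>120),'yellow',36,(230,285,275,335))
rect(hsv[...,1]<90,'jigtop',30,(318,235,445,325))
rect(hsv[...,2]<45,'cap',66,(335,270,362,300))
rect(hsv[...,1]<90,'tray',25,(480,280,575,380))
c1=cv2.resize(im[140:270,100:300],(800,520),interpolation=cv2.INTER_CUBIC)
cv2.imwrite('pics/crop1.png',c1[:,:,::-1])
```

```text
board [535.3 244.   35.5]
cap [575.7  55.2  67. ]
nest [600.9 -62.8  28.6]
tray [ 492.6 -297.8    5.6]
tin [388.1 143.1  18.2]
spool [ 697.  -194.3   38.6]
blank [730.5 188.2   3. ]
bottle [ 546.1 -471.8  135.4]
stand [596.8 435.3  24.6]
table [ 264.2 -138.2   -1.3]
blue ((534.7314453125, 250.21322631835938), (64.5137939453125, 47.00762176513672), 27.41441535949707)
yellow ((532.0286865234375, 249.5286102294922), (38.097999572753906, 15.44806957244873), 32.78346252441406)
jigtop ((589.6669921875, -10.348922729492188), (114.47816467285156, 201.13136291503906), 11.966489791870117)
cap ((576.4578857421875, 52.940040588378906), (32.29153060913086, 31.197986602783203), 12.292272567749023)
tray ((488.7428894042969, -292.5221862792969), (141.7298583984375, 125.06129455566406), 10.669798851013184)
```

View pics/crop1.png

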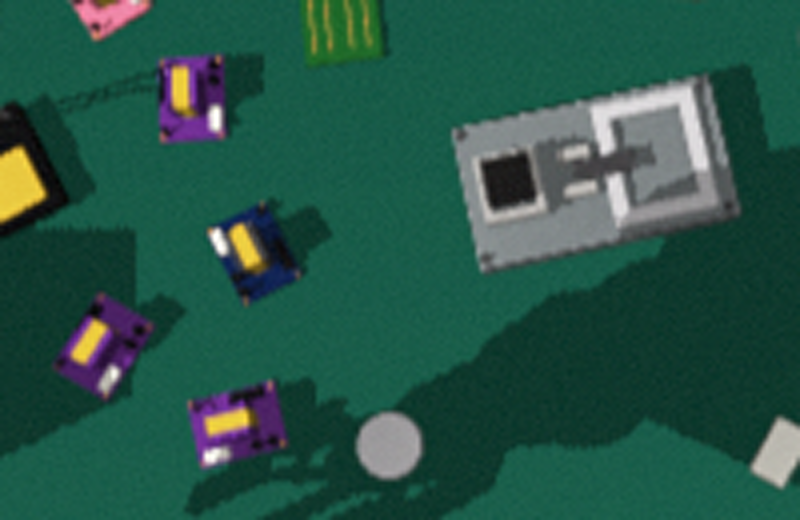

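The crop confirms it: the board at (250,250) in the crop is the only one with a blue plate, and the others are purple or pink. Jig yaw is about +12° and the cap is at about (576,53,66). The next move goes above the cap with the gripper shut.

step_arm(plan=[[0, 193, -245, 0, -29], [0, 386, -490, 0, -58], [0, 386, -490, 0, -58], [0, 386, -490, 0, -58], [0, 386, -490, 0, -58], [0, 386, -490, 0, -58], [0, 386, -490, 0, -58], [0, 386, -490, 0, -58], [0, 386, -490, 0, -58], [0, 386, -490, 0, -58], [0, 386, -490, 0, -58], [0, 386, -490, 0, -58], [0, 386, -490, 0, -58], [0, 386, -490, 0, -58], [0, 386, -490, 0, -58], [0, 386, -490, 0, -58], [0, 386, -490, 0, -58]])

```text
time: 1.8
position: [575.5, 53.6, 404.4]
ee_rot: [0.624, 0.781, -0.0, -0.0]
contact_force: [0.4, 0.5, -0.2]
grip_width: -0.003
```

Run:
```python
from h import *
s=snap('wrist','w1');o=readout.observe();print({k:o[k] for k in('time','position','contact_force','grip_width','ee_rot')})
P=cloud(s);z=P[...,2]
for u,v in ((256,192),(256,100),(256,300),(150,192),(380,192)):print(u,v,P[v,u].round(1))
m=((abs(z-66)<4)&(P[...,0]>540)&(P[...,0]<620)&(P[...,1]>20)&(P[...,1]<90)).astype(np.uint8)
print('cap',P[m>0].mean(0),cv2.minAreaRect(P[m>0][:,:2].astype(np.float32)))
```

```text
{'time': 1.85, 'position': array([575.54779215,  53.54166599, 404.44620079]), 'contact_force': array([-0.17217651, -0.22834328,  0.09188759]), 'grip_width': -0.0017986961936727367, 'ee_rot': array([ 6.24052622e-01,  7.81382246e-01, -2.09250795e-04, -2.57999927e-04])}
256 192 [583.   20.4  29.7]
256 100 [559.  125.8   2.1]
256 300 [578.3  43.6 268.6]
150 192 [447.6 -19.7  -0.9]
380 192 [744.5  48.5   1. ]
cap [578.05509807  54.75839849  66.15028248] ((578.3850708007812, 54.099273681640625), (36.010894775390625, 36.35378646850586), 12.44182300567627)
```

View pics/w1.png

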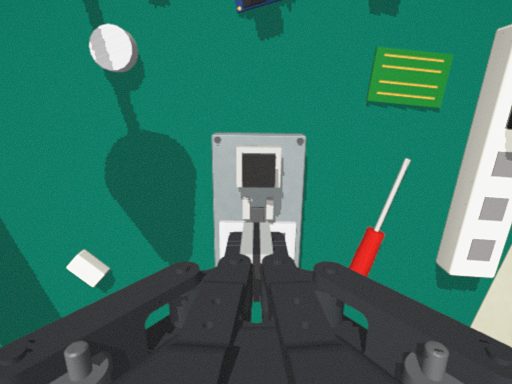

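The wrist picture shows the cap at (258,170). Its depth gives (578.3, 54.3, 66.2) and a 36 × 36 mm size, as it should be. I'll go down to just above it.

step_arm(plan=[[0, 3, 1, -50, 0], [0, 3, 1, -100, 0], [0, 3, 1, -145, 0], [0, 3, 1, -160, 0], [0, 3, 1, -160, 0], [0, 3, 1, -160, 0], [0, 3, 1, -160, 0]])

```text
time: 2.55
position: [579.2, 54.6, 247.0]
ee_rot: [0.624, 0.781, 0.001, 0.001]
contact_force: [0.2, 0.3, -0.8]
grip_width: -0.004
```

step_arm(plan=[[0, 0, 0, -2, 0], [0, 0, 0, -3.5, 0], [0, 0, 0, -5, 0], [0, 0, 0, -6, 0], [0, 0, 0, -6.5, 0], [0, 0, 0, -6.5, 0]])

```text
time: 3.15
position: [579.2, 54.6, 240.4]
ee_rot: [0.624, 0.781, 0.001, 0.001]
contact_force: [0.7, 0.4, -1.0]
grip_width: -0.004
```

step_arm(plan=[[0, 0, 0, -1, 0], [0, 0, 0, -1.5, 0], [0, 0, 0, -2, 0], [0, 0, 0, -2, 0]])

```text
time: 3.55
position: [579.2, 54.6, 238.5]
ee_rot: [0.624, 0.781, 0.001, 0.001]
contact_force: [-0.6, 0.2, 3.1]
grip_width: -0.0
```

step_arm(plan=[[0, 0, 0, -0.5, 0], [0, 0, 0, -1, 0], [0, 0, 0, -1, 0]])

```text
time: 3.85
position: [579.2, 54.6, 237.6]
ee_rot: [0.624, 0.781, 0.001, 0.001]
contact_force: [-0.6, 0.0, 5.5]
grip_width: 0.001
```

step_arm(plan=[[0, 0, 0, -0.5, 0], [0, 0, 0, -1, 0], [0, 0, 0, -1, 0]])

```text
time: 4.15
position: [579.2, 54.6, 236.7]
ee_rot: [0.624, 0.781, 0.001, 0.001]
contact_force: [-1.6, -1.0, 7.3]
grip_width: 0.002
```

step_arm(plan=[[0, 0, 0, -0.3, 0], [0, 0, 0, -0.6, 0], [0, 0, 0, -0.6, 0]])

```text
time: 4.45
position: [579.3, 54.6, 236.3]
ee_rot: [0.624, 0.781, 0.001, 0.001]
contact_force: [-2.4, 1.0, 6.6]
grip_width: -0.001
```

step_arm(plan=[[0, 0, 0, -0.4, 0], [0, 0, 0, -0.8, 0], [0, 0, 0, -0.8, 0]])

```text
time: 4.75
position: [579.2, 54.6, 235.7]
ee_rot: [0.624, 0.781, 0.001, 0.001]
contact_force: [-2.9, 0.0, 7.3]
grip_width: 0.001
```

step_arm(plan=[[0, 0, 0, -0.3, 0], [0, 0, 0, -0.6, 0], [0, 0, 0, -0.6, 0]])

```text
time: 5.05
position: [579.2, 54.6, 235.4]
ee_rot: [0.624, 0.781, 0.001, 0.001]
contact_force: [-2.6, 0.7, 8.0]
grip_width: 0.003
```

step_arm(plan=[[0, 0, 0, -0.5, 0], [0, 0, 0, -1, 0], [0, 0, 0, -1.2, 0], [0, 0, 0, -1.2, 0]])

```text
time: 5.45
position: [579.2, 54.6, 234.4]
ee_rot: [0.624, 0.781, 0.001, 0.002]
contact_force: [-3.3, -0.5, 7.1]
grip_width: 0.004
```

step_arm(plan=[[0, 0, 0, -0.5, 0], [0, 0, 0, -1, 0], [0, 0, 0, -1.2, 0], [0, 0, 0, -1.2, 0]])

```text
time: 5.85
position: [579.1, 54.6, 232.9]
ee_rot: [0.624, 0.781, 0.001, 0.001]
contact_force: [0.1, -0.9, -0.0]
grip_width: 0.001
```

Force rose to about 8 N, faded, then dropped to 0 at about 6 mm of travel, which means the latch clicked. I'll lift, check the cap and look at the nest, then go over the board.

step_arm(plan=[[0, 0, 0, 40, 0], [0, 0, 0, 90, 0], [0, 0, 0, 140, 0], [0, 0, 0, 171, 0], [0, 0, 0, 171, 0], [0, 0, 0, 171, 0], [0, 0, 0, 171, 0]])

```text
time: 6.55
position: [579.0, 54.6, 402.4]
ee_rot: [0.624, 0.781, 0.0, 0.0]
contact_force: [-0.2, -0.1, -0.6]
grip_width: 0.001
```

Run:
```python
from h import *
s=snap('wrist','w2');P=cloud(s);z=P[...,2]
m=((z>40)&(z<75)&(P[...,0]>565)&(P[...,0]<592)&(P[...,1]>41)&(P[...,1]<67))
print('cap',np.median(P[m],0),m.sum())
```

```text
cap [578.55186715  54.23783577  58.23536279] 576
```

step_arm(plan=[[0.75, -22, 98, 0, 16], [0.75, -44, 196, 0, 16], [0.75, -44, 196, 0, 16], [0.75, -44, 196, 0, 16], [0.75, -44, 196, 0, 16], [0.75, -44, 196, 0, 16], [0.75, -44, 196, 0, 16], [0.75, -44, 196, 0, 16], [0.75, -44, 196, 0, 16]])

```text
time: 7.5
position: [535.5, 249.6, 402.2]
ee_rot: [0.51, 0.86, 0.0, 0.0]
contact_force: [-0.1, 0.1, -0.1]
grip_width: 0.745
```

Run:
```python
from h import *
s=snap('wrist','w3');P=cloud(s);z=P[...,2];o=readout.observe();print(o['time'],o['position'],o['ee_rot'])
hsv=cv2.cvtColor(s['image'],cv2.COLOR_RGB2HSV)
near=(abs(P[...,0]-535)<50)&(abs(P[...,1]-250)<50)
q=P[near&(abs(z-36)<3)];print('block',len(q),q.mean(0),cv2.minAreaRect(q[:,:2].astype(np.float32)))
q=P[near&(z>2.5)&(z<60)];print('all',len(q),cv2.minAreaRect(q[:,:2].astype(np.float32)))
t=snap('top','top1');P=cloud(t)
im=t['image'];cv2.imwrite('pics/duo.png',cv2.resize(np.hstack([s['image'][:,:,::-1][:300,80:430],im[:,:,::-1][140:240,170:300].repeat(3,0).repeat(3,1)[:300,:390]]),None,fx=1,fy=1))
```

```text
7.55 [535.42832444 249.70949967 402.27408435] [5.09769751e-01 8.60310775e-01 2.12805951e-04 3.56401356e-04]
block 529 [535.47327356 251.61854897  36.50256216] ((535.8933715820312, 251.7344512939453), (30.135608673095703, 23.749980926513672), 27.545806884765625)
all 2039 ((536.9432983398438, 244.99639892578125), (82.77855682373047, 82.76885986328125), 9.810637474060059)
```

View pics/duo.png

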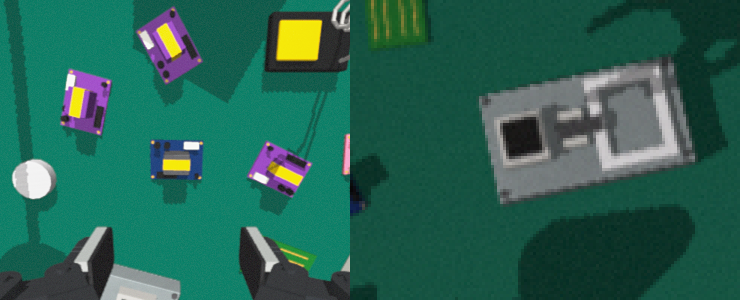

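Cap height reads 58.2 mm, so the latch is 8 mm down, and the keeper is drawn clear of the nest (right half, near (575,130)). The blue board sits at (176,160) in the left half. Its block is at (535.7, 251.7), top 36.5, 30.1 × 23.7 mm, yaw 27.5°. I'll grasp the block across its x.

step_arm(plan=[[0.75, 0, 2, -50, -1.2], [0.75, 0, 2, -100, -1.2], [0.75, 0, 2, -150, -1.2], [0.75, 0, 2, -190, -1.2], [0.75, 0, 2, -212, -1.2], [0.75, 0, 2, -220, -1.2], [0.75, 0, 2, -220, -1.2], [0.75, 0, 2, -220, -1.2], [0.75, 0, 2, -220, -1.2]])

```text
time: 8.5
position: [535.8, 252.0, 184.0]
ee_rot: [0.519, 0.855, 0.001, 0.001]
contact_force: [-0.5, 0.6, 0.1]
grip_width: 0.75
```

step_arm(plan=[[0.2, 0, 0, 0, 0], [0.2, 0, 0, 0, 0], [0.2, 0, 0, 0, 0], [0.2, 0, 0, 0, 0], [0.2, 0, 0, 0, 0], [0.2, 0, 0, 0, 0], [0.2, 0, 0, 0, 0], [0.2, 0, 0, 0, 0]], grip_force=30)

```text
time: 9.3
position: [536.0, 252.0, 184.8]
ee_rot: [0.519, 0.855, 0.002, 0.002]
contact_force: [-1.8, -0.3, 7.2]
grip_width: 0.341
```

Opening of 0.341 × 85 ≈ 29 mm, so the block is held. I'll lift, then go to the far side of the nest, where the wrist camera can see it past the load.

step_arm(plan=[[0.2, 0, 0, 20, 0], [0.2, 0, 0, 60, 0], [0.2, 0, 0, 110, 0], [0.2, 0, 0, 150, 0], [0.2, 10, -40, 190, -5], [0.2, 75, -432, 196, -15.3], [0.2, 75, -432, 196, -15.3], [0.2, 75, -432, 196, -15.3], [0.2, 75, -432, 196, -15.3], [0.2, 75, -432, 196, -15.3], [0.2, 75, -432, 196, -15.3], [0.2, 75, -432, 196, -15.3], [0.2, 75, -432, 196, -15.3], [0.2, 75, -432, 196, -15.3], [0.2, 75, -432, 196, -15.3], [0.2, 75, -432, 196, -15.3], [0.2, 75, -432, 196, -15.3], [0.2, 75, -432, 196, -15.3]])

```text
time: 11.1
position: [611.0, -178.8, 381.1]
ee_rot: [0.627, 0.779, 0.001, 0.002]
contact_force: [0.2, -0.4, -1.2]
grip_width: 0.346
```

Run:
```python
from h import *
s=snap('wrist','w4');P=cloud(s);z=P[...,2];o=readout.observe();print(o['time'],o['position'],o['ee_rot'],o['contact_force'],o['grip_width'])
a=np.radians(12.2);R=np.array([[np.cos(a),np.sin(a)],[-np.sin(a),np.cos(a)]])
q=(P[...,:2]-[589.7,-10.3])@R.T  # jig frame coords
jig=(abs(q[...,0])<60)&(abs(q[...,1])<105)
c=P[jig&(z>54)&(z<62)];print('cap',len(c),cv2.minAreaRect(c[:,:2].astype(np.float32)))
rim=jig&(z>34.5)&(z<39.5);nb=jig&(abs(z-30)<2.5)
print('rim',rim.sum(),q[rim].min(0),q[rim].max(0),np.median(z[rim]))
# floor extents by scanning lines
for y in range(-90,-25,6):
    m=rim&(abs(q[...,1]-y)<3); x=q[...,0][m]; 
    f=nb&(abs(q[...,1]-y)<3)&(abs(q[...,0])<38); xf=q[...,0][f]
    print(y,len(x),np.percentile(x,[1,99]).round(1) if len(x) else '', xf.size and np.percentile(xf,[1,99]).round(1))
for x0 in range(-30,31,10):
    m=nb&(abs(q[...,0]-x0)<4)&(q[...,1]<-20)&(q[...,1]>-92);yy=q[...,1][m];print('x',x0,yy.size and np.percentile(yy,[1,99]).round(1))
```

```text
11.15 [ 611.03585858 -178.95659489  381.07019315] [0.62735143 0.77873269 0.00141893 0.00188921] [ 0.98518044 -0.41970264 -0.64954557] 0.34779332379078765
cap 0 ((0.0, 0.0), (0.0, 0.0), 0.0)
rim 3952 [-45.08266353 -83.88124888] [49.22442074 -5.91493373] 37.0588554600391
-90 0  [-37.9  36.9]
-84 294 [-43.4  47.8] [-37.8  37.1]
-78 557 [-43.6  48.1] 0
-72 405 [-44.9  48.1] [-31.8  36.9]
-66 175 [-44.9  48.8] [-32.3  36.7]
-60 159 [-44.8  48.3] [-32.3  36.6]
-54 161 [-44.6  49.1] [-32.2  36.5]
-48 168 [-44.3  48.5] [-32.2  36.9]
-42 165 [-44.3  48.5] [-32.9  36.6]
-36 164 [-44.1  48.8] [-32.8  37. ]
-30 178 [-44.8  48.4] [-32.7  36.9]
x -30 [-91.6 -20.7]
x -20 [-91.6 -20.7]
x -10 [-91.5 -20.7]
x 0 [-91.5 -20.7]
x 10 [-91.5 -20.8]
x 20 [-91.5 -20.7]
x 30 [-91.4 -20.6]
```

View pics/w4.png

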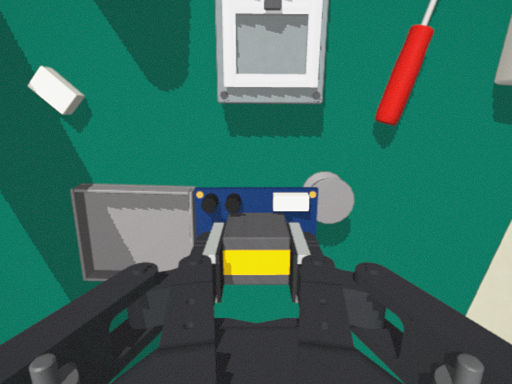

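The picture shows the nest clear at (271,43), with the keeper tip behind the rim, and the blue board level in the grip at (255,215). Next is to measure the nest rectangle and the held plate in this same view.

Run:
```python
from h import *
s=dict(np.load('w4.npz'));P=cloud(s);z=P[...,2]
jig=(abs(P[...,0]-600)<75)&(P[...,1]>-120)&(P[...,1]<15)
c=P[jig&(abs(z-37)<2)][:,:2].astype(np.float32);print('rim',cv2.minAreaRect(c))
# floor via ray-cast of inner edges: floor pts inside
hsv=cv2.cvtColor(s['image'],cv2.COLOR_RGB2HSV);h,w=z.shape
u,v=np.meshgrid(np.arange(w),np.arange(h))
blue=(hsv[...,0]>100)&(hsv[...,0]<130)&(hsv[...,1]>120)&(v>180)&(v<270)&(u>180)&(u<335)&(z>0)
zz=z[blue];print('plate z',np.percentile(zz,[5,25,50,75,95]),blue.sum())
pl=P[blue];pl=pl[abs(pl[:,2]-np.median(zz))<4]
print('plane',np.linalg.lstsq(np.c_[pl[:,:2]-pl[:,:2].mean(0),np.ones(len(pl))],pl[:,2],rcond=None)[0])
zp=np.median(zz)
m=((hsv[...,1]<90)&(hsv[...,2]>0)&(v>187)&(v<215)&(u>190)&(u<320))|blue
for nm in ('blue',):
    cols=np.where(blue[190:215].any(0))[0];print('u ext',cols.min(),cols.max(),'v top',np.where(blue.any(1))[0].min())
for r in (192,198,204,210,225,232):
    x=np.where(blue[r])[0];print(r,x.min() if len(x) else'',x.max() if len(x) else '',ray(s,x.min()-.5,r,zp).round(1) ,ray(s,x.max()+.5,r,zp).round(1))
for cc in (200,220,240,260,300,312):
    y=np.where(blue[:,cc])[0];print('c',cc,y.min(),ray(s,cc,y.min()-.5,zp).round(1))
```

```text
rim ((601.224365234375, -53.67407989501953), (94.25294494628906, 77.94798278808594), 12.095970153808594)
plate z [198.66471723 199.9900616  200.45765541 200.89203784 201.58371422] 2683
plane [ 2.34915984e-03 -2.55419616e-02  2.00366919e+02]
u ext 194 317 v top 187
192 194 317 [ 575.  -163.2  200.5] [ 639.5 -149.2  200.5]
198 195 316 [ 576.1 -166.4  200.5] [ 639.8 -152.5  200.5]
204 195 316 [ 576.6 -169.7  200.5] [ 640.7 -155.8  200.5]
210 195 316 [ 577.2 -173.1  200.5] [ 641.7 -159.1  200.5]
225 196 315 [ 579.1 -181.6  200.5] [ 643.5 -167.6  200.5]
232 197 315 [ 580.3 -185.6  200.5] [ 644.6 -171.7  200.5]
c 200 188 [ 578.  -160.   200.5]
c 220 188 [ 588.3 -157.7  200.5]
c 240 187 [ 598.6 -155.   200.5]
c 260 188 [ 609.  -153.2  200.5]
c 300 187 [ 629.6 -148.2  200.5]
c 312 188 [ 636.  -147.4  200.5]
```

step_arm(plan=[[0.2, -4, 45, 0, 0], [0.2, -8, 90, 0, 0], [0.2, -10.5, 124.5, -10, 0], [0.2, -10.5, 124.5, -60, 0], [0.2, -10.5, 124.5, -105, 0], [0.2, -10.5, 124.5, -130, 0], [0.2, -10.5, 124.5, -142, 0], [0.2, -10.5, 124.5, -142, 0], [0.2, -10.5, 124.5, -142, 0], [0.2, -10.5, 124.5, -142, 0]])

```text
time: 12.15
position: [601.0, -54.5, 240.9]
ee_rot: [0.627, 0.779, 0.002, 0.003]
contact_force: [0.6, -0.1, -1.6]
grip_width: 0.344
```

Run:
```python
from h import *
s=snap('wrist','w5');P=cloud(s);z=P[...,2];o=readout.observe();print(o['time'],o['position'],o['ee_rot'],o['contact_force'],o['grip_width'])
hsv=cv2.cvtColor(s['image'],cv2.COLOR_RGB2HSV);h,w=z.shape
u,v=np.meshgrid(np.arange(w),np.arange(h))
blue=(hsv[...,0]>100)&(hsv[...,0]<130)&(hsv[...,1]>120)&(v>180)&(v<270)&(u>180)&(u<335)&(z>0)
zp=np.median(z[blue]);print('plate',zp)
for r in (198,204,210):
    x=np.where(blue[r])[0];print(r,((ray(s,x.min()-.5,r,zp)+ray(s,x.max()+.5,r,zp))/2).round(1))
for cc in (220,240,260):
    y=np.where(blue[:,cc])[0];print('c',cc,y.min(),ray(s,cc,y.min()-.5,zp).round(1))
c=P[(abs(P[...,0]-600)<75)&(P[...,1]>-120)&(P[...,1]<15)&(abs(z-37)<1.5)]
a=np.radians(12.1);q=(c[:,:2]-[601.2,-53.7])@np.array([[np.cos(a),-np.sin(a)],[np.sin(a),np.cos(a)]])
print('rim ext',len(q),q.min(0),q.max(0))
cv2.imwrite('pics/w5c.png',cv2.resize(s['image'][100:290,140:380,::-1],(720,570),interpolation=cv2.INTER_CUBIC))
```

```text
12.2 [600.90375487 -54.5554084  240.76704983] [0.62737474 0.7787091  0.00198373 0.00302216] [ 0.27356412 -1.2215051  -0.74000337] 0.34444504162447465
plate 60.30503744203483
198 [598.7 -35.2  60.3]
204 [599.4 -38.5  60.3]
210 [599.9 -41.9  60.3]
c 220 188 [578.8 -33.6  60.3]
c 240 188 [589.1 -31.3  60.3]
c 260 188 [599.4 -29.1  60.3]
rim ext 4958 [-47.15319118 -30.10473032] [47.48225893 70.7409558 ]
```

View pics/w5c.png

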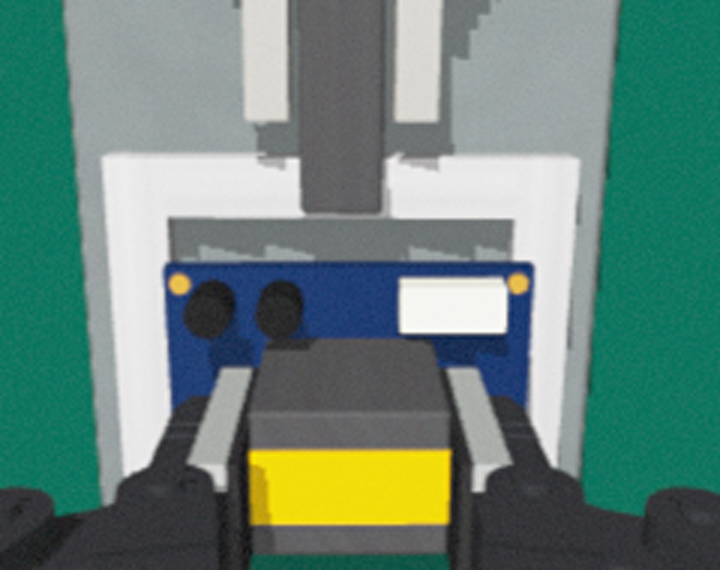

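The crop shows the board ahead of and parallel to the nest, with the keeper tip just clear of the pocket at (340,213). The plate is about 1.4 mm to the right of the pocket centre, which matches the computed shift of (-1.3, +0.4). I'll correct and lower.

step_arm(plan=[[0.2, -1.3, 0.4, -4, 0], [0.2, -1.3, 0.4, -10, 0], [0.2, -1.3, 0.4, -14, 0], [0.2, -1.3, 0.4, -17, 0], [0.2, -1.3, 0.4, -19, 0], [0.2, -1.3, 0.4, -21, 0], [0.2, -1.3, 0.4, -22, 0], [0.2, -1.3, 0.4, -22, 0]])

```text
time: 13.0
position: [599.6, -54.1, 218.6]
ee_rot: [0.627, 0.779, 0.002, 0.003]
contact_force: [-0.2, 0.4, -0.1]
grip_width: 0.343
```

step_arm(plan=[[0.2, 0, 0, -1, 0], [0.2, 0, 0, -2, 0], [0.2, 0, 0, -3, 0], [0.2, 0, 0, -3, 0]])

```text
time: 13.4
position: [599.6, -54.1, 215.5]
ee_rot: [0.627, 0.779, 0.002, 0.003]
contact_force: [0.7, -0.1, -0.3]
grip_width: 0.345
```

No force with the underside at about 31 mm, so the board is inside the pocket below the rim. One more mm, then release.

step_arm(plan=[[0.2, 0, 0, -0.6, 0], [0.2, 0, 0, -1.2, 0], [0.2, 0, 0, -1.2, 0]])

```text
time: 13.7
position: [599.6, -54.1, 214.9]
ee_rot: [0.627, 0.779, 0.002, 0.003]
contact_force: [-2.9, 0.8, 7.4]
grip_width: 0.346
```

step_arm(plan=[[0.6, 0, 0, 0, 0], [0.6, 0, 0, 0, 0], [0.6, 0, 0, 0, 0], [0.6, 0, 0, 0, 0], [0.6, 0, 0, 0, 0], [0.6, 0, 0, 20, 0], [0.6, 0, 0, 50, 0], [0.6, 0, 0, 90, 0], [0.6, -10, -60, 140, 0], [0.6, -20, -110, 165, 0], [0.6, -20, -110, 165, 0], [0.6, -20, -110, 165, 0], [0.6, -20, -110, 165, 0], [0.6, -20, -110, 165, 0]])

```text
time: 15.1
position: [579.7, -163.4, 379.0]
ee_rot: [0.627, 0.779, 0.002, 0.002]
contact_force: [-0.8, 0.4, -0.5]
grip_width: 0.599
```

Run:
```python
from h import *
s=snap('wrist','w6');P=cloud(s);z=P[...,2];o=readout.observe();print(o['time'],o['position'],o['contact_force'])
hsv=cv2.cvtColor(s['image'],cv2.COLOR_RGB2HSV)
blue=(hsv[...,0]>100)&(hsv[...,0]<130)&(hsv[...,1]>120)&(abs(P[...,0]-601)<60)&(abs(P[...,1]+54)<50)
p=P[blue];p=p[abs(p[:,2]-34)<5];print('plate z',np.percentile(p[:,2],[5,50,95]));print('plane',np.linalg.lstsq(np.c_[p[:,:2]-p[:,:2].mean(0),np.ones(len(p))],p[:,2],rcond=None)[0]);print(cv2.minAreaRect(p[:,:2].astype(np.float32)))
b=P[(abs(P[...,0]-601)<40)&(abs(P[...,1]+54)<40)&(abs(z-66)<3)];print('block',len(b),np.median(b[:,2]),cv2.minAreaRect(b[:,:2].astype(np.float32)))
r=P[(abs(P[...,0]-600)<75)&(P[...,1]>-120)&(P[...,1]<3)&(abs(z-37)<1)&(hsv[...,1]<60)];print('rim',cv2.minAreaRect(r[:,:2].astype(np.float32)))
t=snap('top','top2');Q=cloud(t)[...];m=(abs(Q[...,0]-578)<11)&(abs(Q[...,1]-54)<11)&(Q[...,2]>45);print('cap z',np.median(Q[m][:,2]),m.sum())
cv2.imwrite('pics/w6.png',s['image'][:,:,::-1])
```

```text
15.15 [ 579.74374447 -163.2449615   379.00567778] [-0.05547855  0.70107725  0.61330852]
plate z [32.84937617 34.0741047  35.40126357]
plane [-1.55062525e-03 -4.15720951e-03  3.41057960e+01]
((601.3262329101562, -54.5711555480957), (64.54875946044922, 48.695003509521484), 12.344053268432617)
block 990 66.33339525677954 ((601.5986938476562, -54.19856643676758), (31.294559478759766, 23.834136962890625), 12.29673957824707)
rim ((599.655029296875, -44.80026626586914), (94.17658233642578, 95.21150207519531), 11.591131210327148)
cap z 57.829364220248635 57
```

View pics/w6.png

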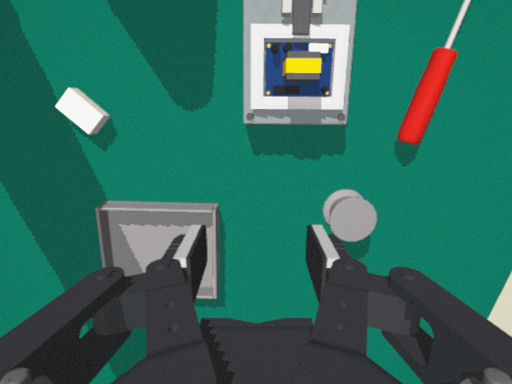

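The board lies flat in the nest at (300,67): plate top 34.1 (expected 34), tilt under 0.005 rad, centre within 1 mm, yaw 12.3° against the jig's 12.1°. The cap is at 57.8, so the latch is still down. I'm handing in.

```bash
python3 -c "
from station import bot
print(bot.hand_in())"
```

```text
the job is handed in; nothing more can be done
None
```

The latch works, so the blue board is in the jig's nest, and I handed the job in at about 15 s of robot time.

- **Latch:** I pushed the cap straight down before touching the board. The force rose to about 8 N, faded, then dropped to 0 as it clicked. The highest force I read was 8 N, against the 20 N limit. The cap measured 58 mm high right after the click and again at the end, so the latch is about 8 mm down and holding.
- **Board:** I gripped it by its transformer block and lowered it into the nest, meeting about 7 N when it touched the floor.
- **Last checks:**
  - The plate top was at 34.1 mm, where 34 mm is expected.
  - Its tilt was under 0.005 rad.
  - Its centre was within about 1 mm of the nest's.
  - It was square to the jig within 0.3°.
  - The gripper was well clear, and I brushed nothing else on the way.
- **One check disagreed:** the final fit of the nest rim came out 95 mm instead of 78 mm along y. It most likely included the keeper and other parts near the latch. I compared against the earlier clean fit of 94.3 × 77.9 mm instead.
- **Not checked:** I did not re-measure the other things on the bench. Those visible in the last wrist view were upright.

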